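# Sort spent inlet filters from the drip rack into the hot and cold return bins

## Robot

A 6-joint arm with a two-finger parallel gripper is mounted at the origin on the work surface. World frame = base frame: x ahead of the robot, y to its left, z up, the work surface at z = 0. Lengths are in m, angles in rad, forces in N, time in s.
With the tool pointing down it reaches from about 0.35 to 0.975 m from the base axis. Payload 7.1 kg.
Tool frame: the origin (TCP) lies between the finger pads; the fingertips stand 17 mm ahead of it and the grasp point (between the pads) lies 2 mm behind it; z points along the fingers, y is the direction in which the jaws open and shut (so a half turn about z gives the same grasp; the last joint's range is limited). The gripper opens to 88 mm and grips with 3 to 60 N. Pads are 20 mm wide; open, the fingers measure 115 mm over their backs; the gripper's body (75 mm by 178 mm) begins 61 mm behind the grasp point.
Start: joints at [-1.364, 0.423, 1.63, -0, 1.089, -0.019], TCP at [0.14, -0.609, 0.24] pointing down, gripper open.
Joint ranges: [-3, 3], [-0.9, 2.11], [0.09, 2.58], [-1.31, 4.45], [0.11, 2.69], [-2.54, 2.54]. Speed limits (rad/s): [2.39, 2.39, 3.01, 3.14, 3.14, 3.14].

## Interface

Orientations are given as a 3x3 rotation matrix whose columns are the frame's x, y, z axes.
In Python, from rig import readout, grab_frame, robot gives the robot as it stands.
- The arm moves only by the tool drive_tool, never from a script. Its argument "rows" is a list of rows, each a list of 3 entries, a list of its own where there are three numbers: the gripper's target within -1 to 1 (shut at 1, half-way at 0, fully open at -1), then the shift along the world's x, y, z in mm, then the turn about the world's z in rad. In form: [[claw, [x, y, z], twist], ...]. A call has exactly 10 rows; each row is the pose to reach, as a shift and turn from the pose measured when the call began; what a row does not reach only later rows make up. A row lasts 1/10 s, in which the tool goes at most 50 mm and 8.59 degrees, less where a joint would pass 70% of its speed; a pose out of reach is approached as far as the arm can. A call with a gripper value outside its range is refused whole. The fingers move at their own pace and stop on an object; "newtons" is the grip in N (left out, the last holds). Time passes only in rows, so rows that repeat a pose let the fingers close, or fill a call up. It gives the time, the measured TCP pose, the force and the opening at its end, in the units of the state.
- readout.read_state(): the state, without advancing time (a new reading comes with each control period).
- grab_frame(name): name is "side" or "top" or "wrist"; returns a dict with "img" (480x640x3 uint8, blue, green, red), "vertical_fov" (degrees; the focal length in pixels is half the picture's height over the tangent of half this angle, whatever the lens; pixels are square), "cx", "cy" (the principal point, pixels), "R" (3x3) and "t" (3): a world point X has camera coordinates R X + t. Camera axes: x right, y down, z forward; pixel columns grow to the right and rows downward; lengths in m; the calibration is good to about 2 mm. A picture is of the moment at which its call begins. There is no depth.
- robot.hand_in(): hands the job in, once; it reports no verdict.
The state is a dict: "clock": time; "q": joint angles; "joint_vel": joint speeds; "joint_torque": joint torques, N m; "ee_pos": TCP position; "ee_rot": TCP orientation; "wrist_force": force on the tool from outside, world axes, zero at the start; "wrist_torque": the same for the moment, N m; "grip_width": opening from 0.0 (shut) to 1.0 (fully open).
Only numpy, scipy, OpenCV 4.12 (cv2) and the standard library are available. Lean on these libraries where they do the work, as an engineer would, in place of code of your own. Each camera call takes 0.05 s, during which the arm holds its last target.

## Task

Clear the two spent filter cartridges from the sloping rack under the water pipes: the red-capped one goes into the red bin and the blue-capped one into the blue bin. Lower each until its bottom end is below the bin's rim before letting go; do not drop it in from above. Leave the green-capped clean cartridge seated in the rack, keep the bins upright, and do not disturb the other things on the counter.

Things in the scene. Friction and masses are not known exactly. Their poses are not given: they have to be found in the camera images.
- red: spent filter cartridge: white cylinder 36 mm across and 90 mm long with a red cap 42 mm across and 40 mm long on its top end (130 mm in all), 0.14 kg, loose in a slot of the rack. Origin: centre of its bottom end; z runs along its axis towards the cap
- blue: spent filter cartridge: white cylinder 36 mm across and 90 mm long with a blue cap 42 mm across and 40 mm long on its top end (130 mm in all), 0.14 kg, loose in a slot of the rack. Origin: centre of its bottom end; z runs along its axis towards the cap
- green: clean filter cartridge: white cylinder 36 mm across and 90 mm long with a green cap 42 mm across and 40 mm long on its top end (130 mm in all), 0.14 kg, loose in a slot of the rack. Origin: centre of its bottom end; z runs along its axis towards the cap. It stays where it is
- red_mid (a point): middle of the red-capped cartridge, on its axis 65 mm from the bottom end
- red_cap (a point): grip point inside the red cap, on the axis 112 mm from the bottom end (18 mm below the cap's top face)
- blue_mid (a point): middle of the blue-capped cartridge, on its axis 65 mm from the bottom end
- blue_cap (a point): grip point inside the blue cap, on the axis 112 mm from the bottom end (18 mm below the cap's top face)
- green_mid (a point): middle of the green-capped cartridge, on its axis 65 mm from the bottom end
- green_cap (a point): grip point inside the green cap, on the axis 112 mm from the bottom end (18 mm below the cap's top face)
- red_bin: red open-topped bin, 190 (x) x 170 (y) x 100 mm high outside, walls and floor 5 mm, standing loose on the counter, 0.6 kg. Origin: centre of its underside, z up
- blue_bin: blue open-topped bin, 190 (x) x 170 (y) x 100 mm high outside, walls and floor 5 mm, standing loose on the counter, 0.6 kg. Origin: centre of its underside, z up
- rack: fixed steel drip rack, base 150 (x) x 410 (y) x 12 mm, with three sloping troughs side by side along y and two copper pipes above. Origin: centre of the base's underside; -x side faces the robot. Posts 198 mm either side of the middle carry the pipes; red and blue tap handles on the rear pipe reach 260 mm above the counter
- trough (a point): foot of the middle trough, where a cartridge's bottom end sits; the others are 115 mm to either side along the rack's y. Cartridges lean 35 degrees from vertical, caps up and to the rack's -x, resting by their weight; they slide out freely along their own axes. Troughs are 52 mm wide and reach 75 mm up the cartridge: the last 15 mm of white body and the cap stand free
- front_pipe (a point): middle of the front pipe: 22 mm thick, 450 mm long along the rack's y, its axis 98 mm above and 18 mm behind (+x) the caps' grip points. A gripper coming straight down over a cap strikes it; one tilted along the cartridge's axis, body towards the robot, passes in front of it
- rear_pipe (a point): middle of the rear pipe, equal to the front pipe, at the same height and 67 mm behind it
- softener: white bottle with orange label and white cap, 62 mm across, 150 mm high, standing between the bins; bystander. Origin: centre of its underside
- wrench: steel wrench 160 mm long lying flat between the bins; bystander. Origin: about its middle, x along it
- detergent: blue bottle with orange cap, 84 mm across, 210 mm high, standing; bystander. Origin: centre of its underside
- scoop: orange open cup, 80 mm across, 70 mm high, standing; bystander. Origin: centre of its underside
- brush: hand brush 180 mm long lying on the counter; bystander. Origin: about its middle, x along it
- jar: glass jar with grey lid, 72 mm across, 100 mm high, standing; bystander. Origin: centre of its underside

How it is judged:
By the outcome, as a careful person would: the job done as asked, in the order asked, and still so for the second after the job is handed in, with the robot touching nothing.
It also fails if it takes over 62 s, if anything falls off the work surface, if the arm or the gripper's body presses on something with over 40 N, if the wrist force passes 120 N, or if a joint passes its speed limit or range.

## Working session

There is one attempt and no reset: what is moved stays moved. The work goes in short steps, Python scripts to look and compute and a tool call to move; the robot and the scene stay as the last step left them, time stands still between calls to the robot, and variables do not carry over. Pictures are saved under pics/ and viewed, and the job is handed in when it is done.

Besides the shell and the picture viewer there is one more tool, called after "Call:" by a JSON object that holds its "op" and its "data". drive_tool: Moves the arm, as the interface text tells. Its arguments: {"type":"object","properties":{"rows":{"type":"array","items":{"type":"array"}},"newtons":{"type":"number"}},"required":["rows"]}

```bash
ls; mkdir -p pics; cat > h.py <<'E'
from rig import readout, grab_frame, robot
import numpy as np, cv2
np.set_printoptions(precision=4,suppress=True)
def shot(n,f):
    d=grab_frame(n); cv2.imwrite(f'pics/{f}.png',d['img']); return d
def F(d): return 240/np.tan(np.radians(d['vertical_fov'])/2)
def proj(d,X):
    c=d['R']@np.array(X)+d['t']; return np.array([d['cx']+F(d)*c[0]/c[2], d['cy']+F(d)*c[1]/c[2]])
def ray(d,u,v):
    R=np.array(d['R']); t=np.array(d['t'])
    o=-R.T@t; k=R.T@np.array([(u-d['cx'])/F(d),(v-d['cy'])/F(d),1]); return o,k/np.linalg.norm(k)
def plane(d,u,v,z):
    o,k=ray(d,u,v); return o+k*(z-o[2])/k[2]
def tri(d1,p1,d2,p2):
    o1,k1=ray(d1,*p1);o2,k2=ray(d2,*p2)
    A=np.stack([k1,-k2],1); s=np.linalg.lstsq(A,o2-o1,rcond=None)[0]
    a=o1+k1*s[0];b=o2+k2*s[1]; return (a+b)/2,np.linalg.norm(a-b)
def st():
    s=readout.read_state()
    print('t',s['clock'],'q',np.array(s['q']),'p',np.array(s['ee_pos']));print(np.array(s['ee_rot']),'F',np.array(s['wrist_force']),'w',s['grip_width']); return s
E
python3 - <<'E'
from h import *
import pickle
st(); D={}
for n in('side','top','wrist'):
    d=shot(n,n+'0'); D[n]=d; print(n,d['vertical_fov'],d['cx'],d['cy'],-np.array(d['R']).T@np.array(d['t']));print(np.array(d['R']))
pickle.dump(D,open('D0.pkl','wb'))
E
```

```text
pics
t 0.0 q [-1.3639  0.4238  1.6307  0.      1.0886 -0.019 ] p [ 0.1399 -0.6086  0.2389]
[[ 0.9746  0.2239 -0.0003]
 [ 0.2239 -0.9746  0.0016]
 [ 0.     -0.0016 -1.    ]] F [ 0.4463 -0.329   0.788 ] w 0.9987002412281908
side 48.73212793964926 332.69710226274054 249.6366389960749 [-0.0216  0.9292  0.9961]
[[-0.8464 -0.5325  0.0131]
 [-0.3354  0.5137 -0.7897]
 [ 0.4138 -0.6728 -0.6133]]
top 47.51290625661278 326.58660023364007 230.37436331751667 [ 0.2406 -0.0188  1.8954]
[[ 0.0261 -0.9995  0.0168]
 [-0.9864 -0.0285 -0.1617]
 [ 0.1621 -0.0123 -0.9867]]
wrist 63.49600642697685 320.91738944854484 239.7301688910067 [ 0.2055 -0.5928  0.3844]
[[ 0.2236 -0.9747 -0.0018]
 [-0.9447 -0.2172  0.2456]
 [-0.2398 -0.0532 -0.9694]]
```

View pics/top0.png

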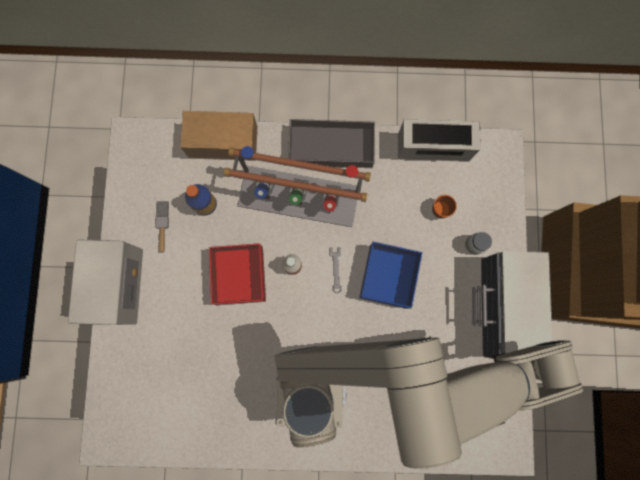

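View pics/side0.png

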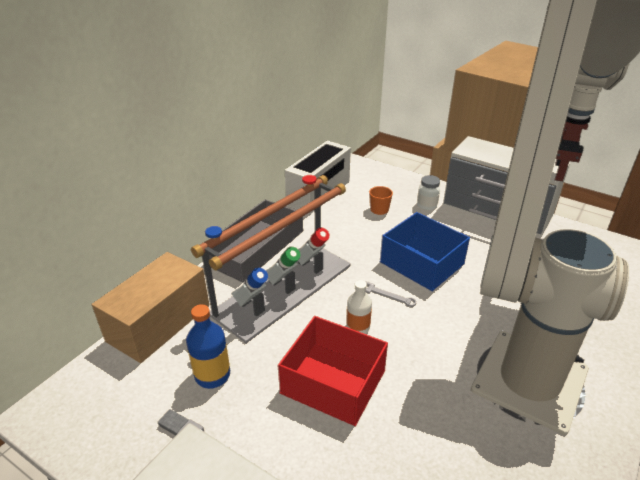

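View pics/wrist0.png

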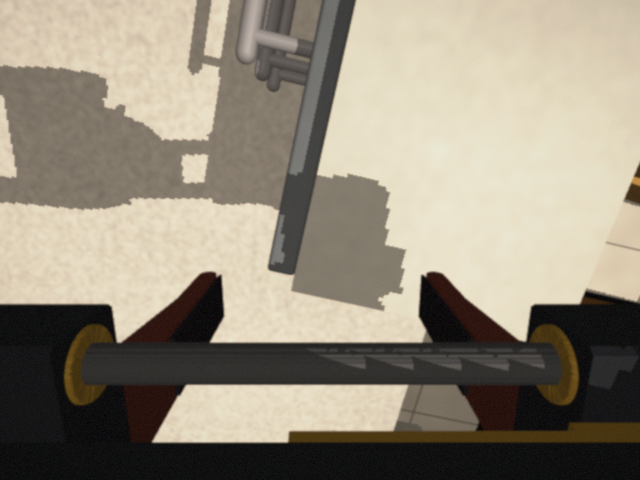

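```bash
python3 - <<'E'
from h import *
a=cv2.imread('pics/top0.png')[140:235,215:380]; b=cv2.imread('pics/side0.png')[170:330,190:360]
a=cv2.resize(a,None,fx=4.5,fy=4.5,interpolation=2);b=cv2.resize(b,None,fx=3.5,fy=3.5,interpolation=2)
cv2.imwrite('pics/a0.png',a);cv2.imwrite('pics/b0.png',b)
E
```

```text
(no output)
```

View pics/a0.png

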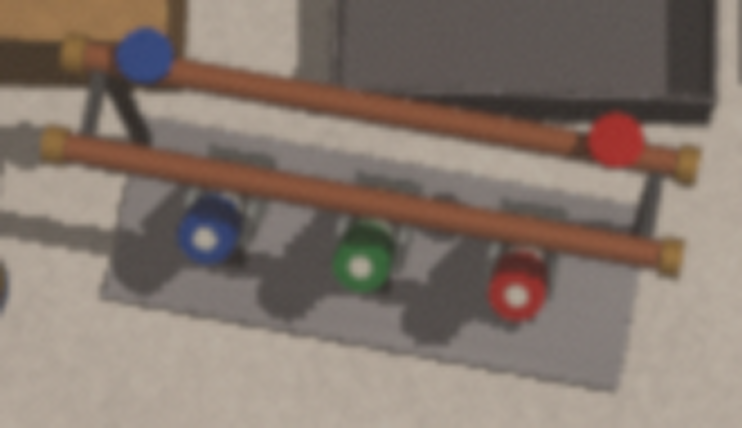

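View pics/b0.png

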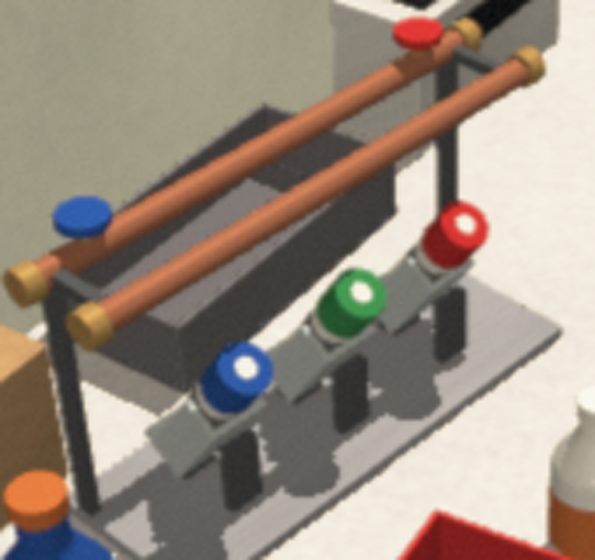

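```bash
cat > m.py <<'E'
from h import *
import pickle
D=pickle.load(open('D0.pkl','rb'));T,S=D['top'],D['side']
def c(d,u,v,r=3):
    im=d['img'].min(2).astype(float); u,v=int(round(u)),int(round(v))
    w=im[v-r:v+r+1,u-r:u+r+1]; w=np.clip(w-w.max()*.5,0,None)
    ys,xs=np.mgrid[v-r:v+r+1,u-r:u+r+1]; return (w*xs).sum()/w.sum(),(w*ys).sum()/w.sum()
P={}
for n,a,b in(('red',(516,296),(465,223)),('green',(361,267),(361,291)),('blue',(204,238),(246,367))):
    pa=c(T,215+a[0]/4.5,140+a[1]/4.5,2);pb=c(S,190+b[0]/3.5,170+b[1]/3.5,3)
    P[n],e=tri(T,pa,S,pb);print(n,pa,pb,P[n],e)
L,e1=tri(T,(215+53/4.5,140+145/4.5),S,(190+90/3.5,170+325/3.5))
R,e2=tri(T,(215+672/4.5,140+257/4.5),S,(190+530/3.5,170+66/3.5))
print('pipe',L,e1,R,e2,np.linalg.norm(L-R))
for n,m in(('red',lambda h:((h[...,0]<6)|(h[...,0]>174))),('blue',lambda h:(h[...,0]>105)&(h[...,0]<125))):
    h=cv2.cvtColor(T['img'],cv2.COLOR_BGR2HSV);k=(m(h)&(h[...,1]>140)&(h[...,2]>40)).astype(np.uint8);k[:, :150]=0;k[:235]=0;k[330:]=0
    cs,_=cv2.findContours(k,0,2);q=max(cs,key=cv2.contourArea);r=cv2.minAreaRect(q);bx=cv2.boxPoints(r)
    W=np.array([plane(T,*p,0.1)[:2] for p in bx]);print(n+'bin',bx.tolist(),W.tolist(),'c',W.mean(0),np.linalg.norm(np.diff(W,axis=0),axis=1))
E
python3 m.py; python3 - <<'E'
from h import *
a=cv2.imread('pics/top0.png')[225:325,190:440]
cv2.imwrite('pics/c0.png',cv2.resize(a,None,fx=3.2,fy=3.2,interpolation=2))
E
```

```text
red (np.float64(329.49666666666667), np.float64(205.42555555555555)) (np.float64(322.59390609390607), np.float64(233.4845154845155)) [ 0.6115 -0.0477  0.1473] 0.001440521997731328
green (np.float64(294.7150635208711), np.float64(198.94010889292196)) (np.float64(292.8204357625845), np.float64(252.99436513899323)) [0.6294 0.0667 0.1476] 0.0006832205603946005
blue (np.float64(260.012), np.float64(192.7224)) (np.float64(259.8269911504425), np.float64(274.5227138643068)) [0.6467 0.181  0.1483] 0.0008402997568630814
pipe [0.6894 0.2781 0.2328] 5.960045776741652e-05 [ 0.6218 -0.1554  0.2307] 0.0024394535249158055 0.43873117135658807
redbin [[207.26194763183594, 247.5361328125], [260.4515686035156, 243.59619140625], [264.62890625, 299.990478515625], [211.43930053710938, 303.930419921875]] [[0.4666796959578967, 0.3518797657112827], [0.48481153480389094, 0.17694897542420587], [0.29965956962842943, 0.15487364907855597], [0.2823380017568087, 0.3269971967808448]] c [0.3834 0.2527] [0.1759 0.1865 0.173 ]
bluebin [[361.5902404785156, 296.9122009277344], [371.9512023925781, 248.56097412109375], [418.1853332519531, 258.4682922363281], [407.8243713378906, 306.81951904296875]] [[0.31811569080454205, -0.16157998071001137], [0.4786815569705452, -0.19353980921461691], [0.4498874566904846, -0.3475649208772231], [0.2899825341439047, -0.3134111338742826]] c [ 0.3842 -0.254 ] [0.1637 0.1567 0.1635]
```

View pics/c0.png

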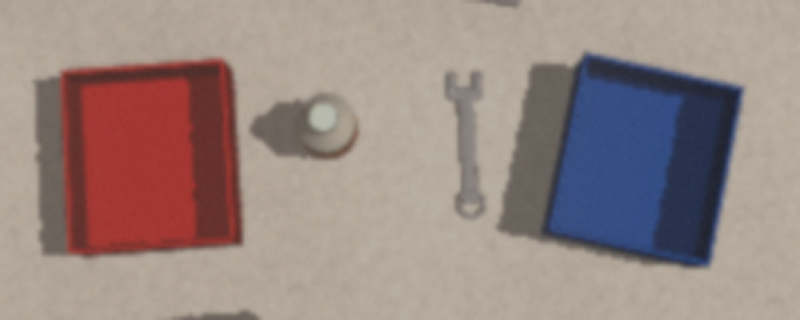

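Call:
{"op": "drive_tool", "data": {"rows": [[-1,[20,5,50],0.14],[-1,[60,20,80],0.28],[-1,[100,35,110],0.42],[-1,[140,50,140],0.56],[-1,[180,65,170],0.7],[-1,[220,80,200],0.84],[-1,[260,95,210],0.98],[-1,[300,110,210],1.12],[-1,[340,125,210],1.26],[-1,[360,140,210],1.4]], "newtons": 30}}

```text
clock: 1.15
ee_pos: [0.5028, -0.4672, 0.4483]
ee_rot: [[-0.063, 0.998, -0.001], [0.998, 0.063, 0.001], [0.001, -0.001, -1.0]]
wrist_force: [-0.5, 0.4, -0.6]
grip_width: 0.997
```

Call:
{"op": "drive_tool", "data": {"rows": [[-1,[30,-30,0],0.14],[-1,[60,-60,0],0.28],[-1,[90,-90,0],0.42],[-1,[120,-120,0],0.56],[-1,[150,-150,0],0.7],[-1,[180,-180,0],0.74],[-1,[220,-210,0],0.74],[-1,[250,-240,0],0.74],[-1,[280,-270,0],0.74],[-1,[300,-300,0],0.74]]}}

```text
clock: 2.15
ee_pos: [0.7126, -0.6744, 0.4146]
ee_rot: [[-0.719, 0.694, 0.029], [0.694, 0.719, -0.029], [-0.041, -0.001, -0.999]]
wrist_force: [-0.3, 0.4, 1.3]
grip_width: 1.002
```

```bash
python3 -c "
from h import *
st()"
```

```text
t 2.15 q [-0.7698  1.0702  0.0861 -0.0006  1.9442 -1.5731] p [ 0.7126 -0.6744  0.4146]
[[-0.7189  0.6945  0.0291]
 [ 0.6939  0.7195 -0.029 ]
 [-0.0411 -0.0007 -0.9992]] F [-0.3396  0.4071  1.3208] w 1.001624104792582
```

Call:
{"op": "drive_tool", "data": {"rows": [[-1,[35,-35,0],0],[-1,[70,-70,0],0],[-1,[105,-105,0],0],[-1,[140,-140,0],0],[-1,[175,-175,0],0],[-1,[210,-210,0],0],[-1,[245,-245,0],0],[-1,[280,-280,0],0],[-1,[315,-315,0],0],[-1,[350,-350,0],0]]}}

```text
clock: 3.15
ee_pos: [0.738, -0.7076, 0.3325]
ee_rot: [[-0.717, 0.694, 0.058], [0.692, 0.72, -0.056], [-0.081, -0.001, -0.997]]
wrist_force: [-0.5, -0.8, 0.7]
grip_width: 1.001
```

```bash
python3 -c "
from h import *
st()"
```

```text
t 3.15 q [-0.776   1.1542  0.0863  0.0001  1.8204 -1.5792] p [ 0.738  -0.7076  0.3325]
[[-0.7172  0.6944  0.0576]
 [ 0.6921  0.7196 -0.0564]
 [-0.0807 -0.0006 -0.9967]] F [-0.5103 -0.8147  0.6706] w 1.0012731786554656
```

Call:
{"op": "drive_tool", "data": {"rows": [[-1,[-3,3,46],0],[-1,[-9,9,92],0],[-1,[-18,17,138],0],[-1,[-30,29,184],0],[-1,[-45,43,228],0],[-1,[-63,60,270],0],[-1,[-84,80,312],0],[-1,[-107,103,352],0],[-1,[-132,127,390],0],[-1,[-160,154,426],0]]}}

```text
clock: 4.15
ee_pos: [0.5794, -0.5551, 0.7229]
ee_rot: [[-0.717, 0.694, 0.065], [0.692, 0.72, -0.063], [-0.09, -0.001, -0.996]]
wrist_force: [-0.8, 0.3, -0.1]
grip_width: 0.999
```

Call:
{"op": "drive_tool", "data": {"rows": [[-1,[-28,27,35],0],[-1,[-57,55,68],0],[-1,[-87,84,99],0],[-1,[-118,113,130],0],[-1,[-150,144,158],0],[-1,[-184,176,184],0],[-1,[-218,209,208],0],[-1,[-253,243,230],0],[-1,[-289,277,250],0],[-1,[-325,312,268],0]]}}

```text
clock: 5.15
ee_pos: [0.2728, -0.2608, 0.9816]
ee_rot: [[-0.716, 0.694, 0.066], [0.691, 0.72, -0.065], [-0.092, -0.001, -0.996]]
wrist_force: [0.1, 0.4, 0.8]
grip_width: 1.002
```

```bash
python3 -c "
from h import *
st()"
```

```text
t 5.15 q [-0.796   0.1201  0.3349  0.0038  2.594  -1.5958] p [ 0.2728 -0.2608  0.9816]
[[-0.7165  0.6945  0.0661]
 [ 0.6914  0.7195 -0.0647]
 [-0.0925 -0.0006 -0.9957]] F [0.094  0.4226 0.774 ] w 1.0018701960936085
```

Call:
{"op": "drive_tool", "data": {"rows": [[-1,[-25,24,25],0],[-1,[-50,48,50],0],[-1,[-75,72,75],0],[-1,[-100,96,100],0],[-1,[-125,120,125],0],[-1,[-150,144,150],0],[-1,[-165,158,175],0],[-1,[-180,172,200],0],[-1,[-180,172,200],0],[-1,[-180,172,200],0]]}}

```text
clock: 6.15
ee_pos: [0.1244, -0.1169, 1.0131]
ee_rot: [[-0.713, 0.695, 0.092], [0.688, 0.719, -0.094], [-0.132, -0.003, -0.991]]
wrist_force: [-0.5, -0.7, -0.4]
grip_width: 1.001
```

```bash
python3 -c "
from h import *
st()"
```

```text
t 6.15 q [-0.8329 -0.169   0.4897  0.0117  2.6889 -1.6251] p [ 0.1244 -0.1169  1.0131]
[[-0.7134  0.6947  0.0923]
 [ 0.6883  0.7193 -0.094 ]
 [-0.1317 -0.0035 -0.9913]] F [-0.5221 -0.6674 -0.4438] w 1.0006448034562347
```

Call:
{"op": "drive_tool", "data": {"rows": [[-1,[0,0,30],0],[-1,[0,0,60],0],[-1,[0,0,90],0],[-1,[0,0,120],0],[-1,[0,0,150],0],[-1,[0,0,180],0],[-1,[0,0,200],0],[-1,[0,0,200],0],[-1,[0,0,200],0],[-1,[0,0,200],0]]}}

```text
clock: 7.15
ee_pos: [0.1405, -0.1307, 1.0272]
ee_rot: [[-0.709, 0.695, 0.118], [0.684, 0.719, -0.122], [-0.17, -0.006, -0.986]]
wrist_force: [-0.5, 1.2, 0.7]
grip_width: 0.997
```

```bash
python3 -c "
from h import *
st()"
```

```text
t 7.15 q [-0.815  -0.1202  0.4024  0.0057  2.689  -1.6126] p [ 0.1405 -0.1307  1.0272]
[[-0.7093  0.695   0.1181]
 [ 0.6842  0.719  -0.1217]
 [-0.1695 -0.0055 -0.9855]] F [-0.4775  1.2065  0.6778] w 0.9971436632858922
```

Call:
{"op": "drive_tool", "data": {"rows": [[-1,[0,0,30],0],[-1,[0,0,60],0],[-1,[0,0,90],0],[-1,[0,0,120],0],[-1,[0,0,150],0],[-1,[0,0,180],0],[-1,[0,0,200],0],[-1,[0,0,200],0],[-1,[0,0,200],0],[-1,[0,0,200],0]]}}

```text
clock: 8.15
ee_pos: [0.1517, -0.1405, 1.0388]
ee_rot: [[-0.705, 0.695, 0.143], [0.679, 0.719, -0.148], [-0.206, -0.007, -0.979]]
wrist_force: [0.4, 0.7, 0.1]
grip_width: 1.002
```

Call:
{"op": "drive_tool", "data": {"rows": [[-1,[0,0,30],0],[-1,[0,0,60],0],[-1,[0,0,90],0],[-1,[0,0,120],0],[-1,[0,0,150],0],[-1,[0,0,180],0],[-1,[0,0,200],0],[-1,[0,0,200],0],[-1,[0,0,200],0],[-1,[0,0,200],0]]}}

```text
clock: 9.15
ee_pos: [0.1591, -0.1471, 1.0488]
ee_rot: [[-0.699, 0.695, 0.167], [0.674, 0.719, -0.173], [-0.24, -0.008, -0.971]]
wrist_force: [0.3, -1.2, 1.1]
grip_width: 1.003
```

Call:
{"op": "drive_tool", "data": {"rows": [[-1,[0,0,30],0],[-1,[0,0,60],0],[-1,[0,0,90],0],[-1,[0,0,120],0],[-1,[0,0,150],0],[-1,[0,0,180],0],[-1,[0,0,200],0],[-1,[0,0,200],0],[-1,[0,0,200],0],[-1,[0,0,200],0]]}}

```text
clock: 10.15
ee_pos: [0.1636, -0.1511, 1.0576]
ee_rot: [[-0.693, 0.696, 0.19], [0.667, 0.718, -0.197], [-0.273, -0.01, -0.962]]
wrist_force: [0.8, 0.5, 0.5]
grip_width: 1.0
```

```bash
python3 -c "
from h import *
st()"
```

```text
t 10.15 q [-0.797  -0.0329  0.2085 -0.0037  2.689  -1.6036] p [ 0.1636 -0.1511  1.0576]
[[-0.693   0.6955  0.19  ]
 [ 0.6672  0.7185 -0.1968]
 [-0.2733 -0.0096 -0.9619]] F [0.7776 0.492  0.461 ] w 0.9999701210251117
```

Call:
{"op": "drive_tool", "data": {"rows": [[-1,[-10,10,30],0],[-1,[-20,19,60],0],[-1,[-30,29,90],0],[-1,[-40,38,120],0],[-1,[-50,48,150],0],[-1,[-60,57,180],0],[-1,[-60,57,180],0],[-1,[-60,57,180],0],[-1,[-60,57,180],0],[-1,[-60,57,180],0]]}}

```text
clock: 11.15
ee_pos: [0.1232, -0.1101, 1.062]
ee_rot: [[-0.686, 0.696, 0.213], [0.66, 0.718, -0.222], [-0.307, -0.012, -0.952]]
wrist_force: [0.1, -0.9, 0.5]
grip_width: 1.0
```

Call:
{"op": "drive_tool", "data": {"rows": [[-1,[-10,10,30],0],[-1,[-20,19,60],0],[-1,[-30,29,90],0],[-1,[-40,38,120],0],[-1,[-50,48,150],0],[-1,[-60,57,180],0],[-1,[-60,57,180],0],[-1,[-60,57,180],0],[-1,[-60,57,180],0],[-1,[-60,57,180],0]]}}

```text
clock: 12.15
ee_pos: [0.0926, -0.0759, 1.0643]
ee_rot: [[-0.678, 0.696, 0.236], [0.651, 0.718, -0.246], [-0.341, -0.013, -0.94]]
wrist_force: [-1.3, 0.2, 0.5]
grip_width: 0.999
```

```bash
python3 -c "
from h import *
st()"
```

```text
t 12.15 q [-0.6844 -0.1915  0.2963 -0.0951  2.689  -1.5802] p [ 0.0926 -0.0759  1.0643]
[[-0.6778  0.6962  0.2363]
 [ 0.6513  0.7177 -0.2464]
 [-0.3412 -0.0131 -0.9399]] F [-1.2924  0.1597  0.5264] w 0.9987184265010823
```

Call:
{"op": "drive_tool", "data": {"rows": [[-1,[-3,3,30],0],[-1,[-6,6,60],0],[-1,[-9,9,90],0],[-1,[-12,10,120],0],[-1,[-15,12,150],0],[-1,[-15,12,180],0],[-1,[-15,12,180],0],[-1,[-15,12,180],0],[-1,[-15,12,180],0],[-1,[-15,12,180],0]]}}

```text
clock: 13.15
ee_pos: [0.0989, -0.081, 1.075]
ee_rot: [[-0.669, 0.697, 0.259], [0.642, 0.717, -0.27], [-0.374, -0.014, -0.927]]
wrist_force: [0.6, 0.7, -0.3]
grip_width: 1.005
```

Call:
{"op": "drive_tool", "data": {"rows": [[-1,[0,0,30],0],[-1,[0,0,60],0],[-1,[0,0,90],0],[-1,[0,0,120],0],[-1,[0,0,150],0],[-1,[0,0,180],0],[-1,[0,0,180],0],[-1,[0,0,180],0],[-1,[0,0,180],0],[-1,[0,0,180],0]]}}

```text
clock: 14.15
ee_pos: [0.1147, -0.0909, 1.0861]
ee_rot: [[-0.66, 0.697, 0.28], [0.633, 0.717, -0.293], [-0.405, -0.016, -0.914]]
wrist_force: [-0.4, 0.2, -0.6]
grip_width: 0.996
```

```bash
python3 -c "
from h import *
s=st();R=np.array(s['ee_rot']);print(np.degrees(np.arccos(-R[2,2])),np.arctan2(R[1,2],R[0,2]))"
```

```text
t 14.15 q [-0.5214 -0.1142  0.1508 -0.2658  2.689  -1.5874] p [ 0.1147 -0.0909  1.0861]
[[-0.6598  0.6974  0.2799]
 [ 0.6329  0.7165 -0.2932]
 [-0.405  -0.0163 -0.9142]] F [-0.4394  0.2109 -0.564 ] w 0.9963666850775352
23.914478037583304 -0.8086726588263108
```

Call:
{"op": "drive_tool", "data": {"rows": [[-1,[30,0,-25],0.02],[-1,[60,2,-55],0.08],[-1,[88,5,-95],0.16],[-1,[116,8,-135],0.24],[-1,[144,11,-175],0.32],[-1,[170,15,-215],0.4],[-1,[195,19,-258],0.48],[-1,[220,23,-300],0.56],[-1,[242,27,-342],0.64],[-1,[262,30,-385],0.656]]}}

```text
clock: 15.15
ee_pos: [0.3771, -0.0609, 0.6989]
ee_rot: [[-0.909, 0.114, 0.401], [0.098, 0.993, -0.061], [-0.405, -0.016, -0.914]]
wrist_force: [0.7, -0.1, -0.1]
grip_width: 0.997
```

```bash
cat > go.py <<'E'
from h import *
import sys
s=st();R=np.array(s['ee_rot']);print('tilt',np.degrees(np.arccos(-R[2,2])),'az',np.arctan2(R[1,2],R[0,2]),'roll',R[2,1])
p=np.array(s['ee_pos'])
a=np.array([-.567,.087,.819]); G={n:np.array(v)-.018*a+np.array([-.003,0,-.001])+.002*R[:,2] for n,v in dict(red=(.6115,-.0477,.1473),blue=(.6467,.181,.1483)).items()}
for n in G: print(n,'grip shift mm',(G[n]-p)*1e3,'pre(120)',(G[n]+.12*a-p)*1e3)
E
python3 go.py
```

```text
t 15.15 q [-0.2096 -0.382   1.5232  0.0239  1.5839 -1.6642] p [ 0.3771 -0.0609  0.6989]
[[-0.9091  0.114   0.4006]
 [ 0.0978  0.9933 -0.0608]
 [-0.4049 -0.0161 -0.9142]] F [ 0.6603 -0.0675 -0.1068] w 0.9971026006369367
tilt 23.903990884112226 az -0.15062837371824986 roll -0.016111189677707048
red grip shift mm [ 242.3711   11.5333 -569.1687] pre(120) [ 174.3311   21.9733 -470.8887]
blue grip shift mm [ 277.5711  240.2333 -568.1687] pre(120) [ 209.5311  250.6733 -469.8887]
```

Call:
{"op": "drive_tool", "data": {"rows": [[-1,[17,2,-45],0.02],[-1,[34,4,-92],0.02],[-1,[52,6,-138],0.02],[-1,[69,8,-184],0.02],[-1,[86,11,-230],0.02],[-1,[103,13,-276],0.02],[-1,[120,15,-322],0.02],[-1,[138,17,-368],0.02],[-1,[154,20,-414],0.02],[-1,[166,22,-450],0.02]]}}

```text
clock: 16.15
ee_pos: [0.5427, -0.0386, 0.2459]
ee_rot: [[-0.912, 0.094, 0.399], [0.08, 0.995, -0.052], [-0.403, -0.016, -0.915]]
wrist_force: [0.5, 0.2, 0.2]
grip_width: 1.0
```

```bash
python3 go.py; python3 -c "
from h import *
shot('wrist','w1');shot('side','s1')"
```

```text
t 16.15 q [-0.0825  0.1551  2.0654 -0.0397  0.5072 -1.5319] p [ 0.5427 -0.0386  0.2459]
[[-0.9119  0.0939  0.3995]
 [ 0.0796  0.9955 -0.0524]
 [-0.4026 -0.016  -0.9152]] F [0.5283 0.1603 0.1909] w 1.0003533924894459
tilt 23.76081964147352 az -0.1303764649909839 roll -0.015981695445717897
red grip shift mm [  76.8423  -10.7782 -116.1282] pre(120) [  8.8023  -0.3382 -17.8482]
blue grip shift mm [ 112.0423  217.9218 -115.1282] pre(120) [ 44.0023 228.3618 -16.8482]
```

View pics/w1.png

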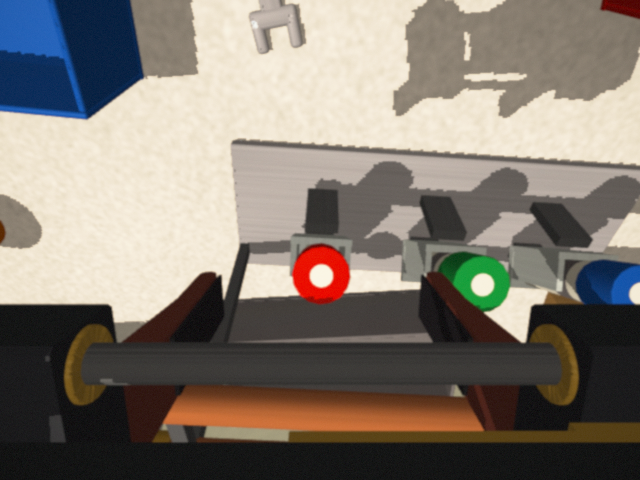

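View pics/s1.png

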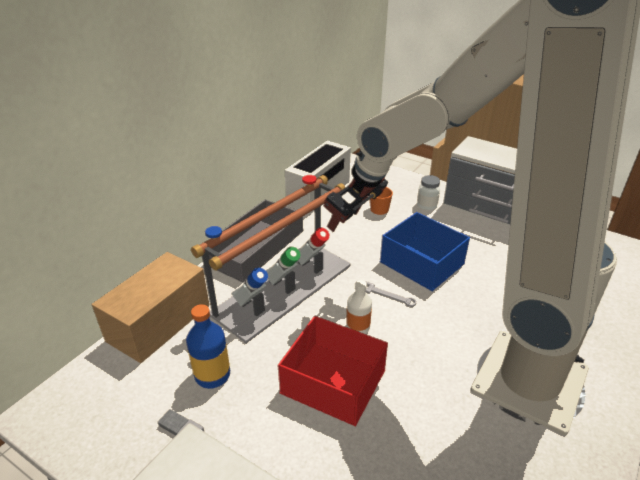

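Call:
{"op": "drive_tool", "data": {"rows": [[-1,[11,-2,-18],-0.02],[-1,[24,-3,-38],-0.04],[-1,[37,-5,-58],-0.04],[-1,[48,-7,-75],-0.04],[-1,[58,-8,-89],-0.04],[-1,[66,-9,-101],-0.04],[-1,[73,-10,-111],-0.04],[-1,[77,-11,-116],-0.04],[-1,[77,-11,-116],-0.04],[-1,[77,-11,-116],-0.04]]}}

```text
clock: 17.25
ee_pos: [0.6178, -0.0495, 0.1278]
ee_rot: [[-0.911, 0.133, 0.39], [0.116, 0.991, -0.068], [-0.396, -0.016, -0.918]]
wrist_force: [-0.7, 0.3, -0.3]
grip_width: 0.998
```

```bash
python3 go.py; python3 -c "
from h import *
d=shot('wrist','w2');d2=shot('side','s2');cv2.imwrite('pics/s2.png',cv2.resize(d2['img'][150:330,190:430],None,fx=3,fy=3,interpolation=2))
print(proj(d,(.6115,-.0477,.1473)))"
```

```text
t 17.25 q [-0.0826  0.4607  1.9788 -0.1197  0.2983 -1.4157] p [ 0.6178 -0.0495  0.1278]
[[-0.911   0.1334  0.3902]
 [ 0.1161  0.9909 -0.0675]
 [-0.3957 -0.0162 -0.9182]] F [-0.7059  0.3496 -0.325 ] w 0.9978552620357761
tilt 23.3312364049381 az -0.17129705704668602 roll -0.01618145785201048
red grip shift mm [1.6924 0.0822 1.9217] pre(120) [-66.3476  10.5222 100.2017]
blue grip shift mm [ 36.8924 228.7822   2.9217] pre(120) [-31.1476 239.2222 101.2017]
[319.4622 339.2566]
```

View pics/w2.png

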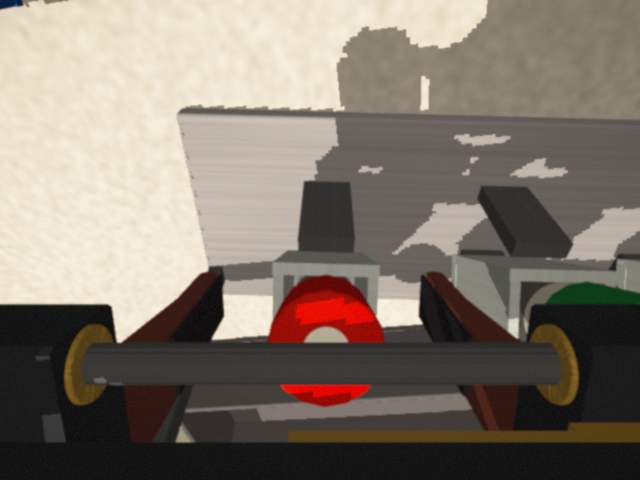

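View pics/s2.png

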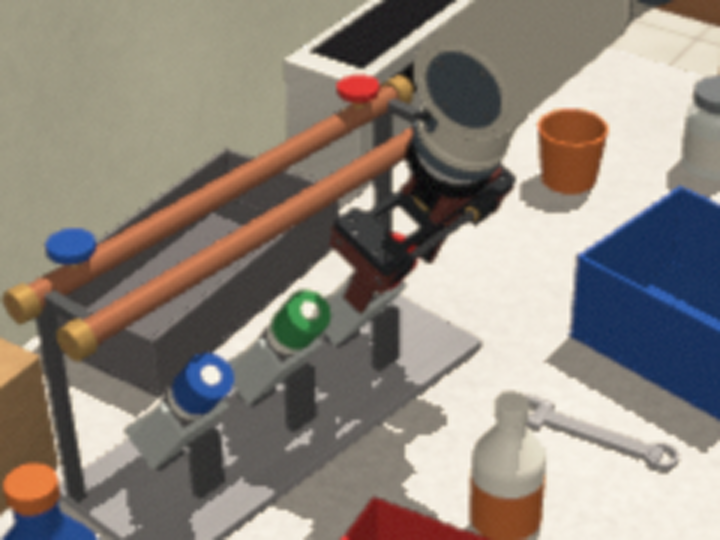

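Call:
{"op": "drive_tool", "data": {"rows": [[1,[1,0,2],0],[1,[1,0,2],0],[1,[1,0,2],0],[1,[1,0,2],0],[1,[1,0,2],0],[1,[1,0,2],0],[1,[1,0,2],0],[1,[1,0,2],0],[1,[-4,1,9],0],[1,[-10,1,18],0]], "newtons": 35}}

```text
clock: 18.35
ee_pos: [0.6073, -0.0483, 0.146]
ee_rot: [[-0.911, 0.133, 0.39], [0.116, 0.991, -0.067], [-0.395, -0.016, -0.918]]
wrist_force: [-0.4, -0.6, -1.4]
grip_width: 0.472
```

Call:
{"op": "drive_tool", "data": {"rows": [[1,[-12,2,18],0],[1,[-25,4,37],0],[1,[-38,6,56],0],[1,[-51,8,75],0],[1,[-64,10,94],0],[1,[-77,12,118],0],[1,[-90,25,145],0],[1,[-100,45,170],0],[1,[-108,70,190],0],[1,[-115,95,200],0]]}}

```text
clock: 19.35
ee_pos: [0.4913, 0.0471, 0.3485]
ee_rot: [[-0.91, 0.134, 0.392], [0.117, 0.991, -0.067], [-0.398, -0.015, -0.917]]
wrist_force: [0.2, -0.2, -1.6]
grip_width: 0.474
```

```bash
cat > ik.py <<'E'
from h import *
from scipy.optimize import least_squares
from scipy.spatial.transform import Rotation as Ro
data=[([-1.3639,.4238,1.6307,0,1.0886,-.019],[.1399,-.6086,.2389]),([-.7698,1.0702,.0861,-.0006,1.9442,-1.5731],[.7126,-.6744,.4146]),([-.776,1.1542,.0863,.0001,1.8204,-1.5792],[.738,-.7076,.3325]),([-.796,.1201,.3349,.0038,2.594,-1.5958],[.2728,-.2608,.9816]),([-.8329,-.169,.4897,.0117,2.6889,-1.6251],[.1244,-.1169,1.0131]),([-.2096,-.382,1.5232,.0239,1.5839,-1.6642],[.3771,-.0609,.6989]),([-.0825,.1551,2.0654,-.0397,.5072,-1.5319],[.5427,-.0386,.2459]),([-.0826,.4607,1.9788,-.1197,.2983,-1.4157],[.6178,-.0495,.1278]),([-.5214,-.1142,.1508,-.2658,2.689,-1.5874],[.1147,-.0909,1.0861])]
def fk(p,q):
    a1,H,L1,e,L2,l,d=p
    E=lambda ax,t:Ro.from_euler(ax,t).as_matrix()
    R=E('z',q[0]);x=np.array([0,0,H])+R@[a1,d,0];R=R@E('y',q[1]);x=x+R@[0,0,L1];R=R@E('y',q[2]);x=x+R@[e,0,L2]
    R=R@E('z',q[3])@E('y',q[4]);x=x+R@[0,0,l];R=R@E('z',q[5]);return x,R
f=lambda p:np.concatenate([fk(p,q)[0]-np.array(x) for q,x in data])
r=least_squares(f,[0,.2,.6,0,.55,.25,0]);P=r.x
lo=np.array([-3,-.9,.09,-1.31,.11,-2.54]);hi=np.array([3,2.11,2.58,4.45,2.69,2.54])
def ik(x,R,q0):
    g=lambda q:np.concatenate([(fk(P,q)[0]-x)*1,.3*(fk(P,q)[1]-R).ravel()])
    s=least_squares(g,np.clip(q0,lo+1e-3,hi-1e-3),bounds=(lo,hi)); return s.x,s.cost
if __name__=='__main__':
    print(P,abs(r.fun).max())
    s=st();R=np.array(s['ee_rot']);q0=np.array(s['q']);x,Rf=fk(P,q0);print(x-s['ee_pos']);print(Rf-R)
    for tw in(0,.4,.8,-.5,-1.):
      RR=Ro.from_euler('z',tw).as_matrix()@R
      for n,c in(('red',(.383,.253)),('blue',(.385,-.255))):
        h=RR[:2,2]/np.linalg.norm(RR[:2,2])
        for z in(.30,.125):
          X=np.array([*(np.array(c)-.03*h),z]);q,cc=ik(X,RR,q0);print(tw,n,X,q,'%.1e'%cc)
E
python3 ik.py; python3 - <<'E'
import sys;sys.path.insert(0,'.')
from h import *
shot('side','s3')
d=shot('wrist','w3')
E
```

```text
[-0.      0.3124  0.5631  0.0775  0.4849  0.2927  0.0119] 4.8134822848600045e-05
t 19.35 q [ 0.1446 -0.064   2.028  -0.1736  0.7938 -1.197 ] p [0.4913 0.0471 0.3485]
[[-0.91    0.1342  0.3924]
 [ 0.1171  0.9908 -0.0673]
 [-0.3978 -0.0153 -0.9173]] F [ 0.2348 -0.2215 -1.5897] w 0.47388777568734897
[ 0. -0.  0.]
[[ 0.7758 -1.0442 -0.    ]
 [-1.1079 -0.8737 -0.    ]
 [ 0.4131 -0.3825  0.    ]]
0 red [0.3534 0.2581 0.3   ] [ 0.8286 -0.031   2.1181 -0.4508  0.8758  1.2207] 6.3e-31
0 red [0.3534 0.2581 0.125 ] [ 0.8286  0.3204  2.2684 -0.843   0.4648  1.7072] 7.4e-30
0 blue [ 0.3554 -0.2499  0.3   ] [-0.7991 -0.0931  2.1746  0.3494  0.7537 -0.8869] 1.9e-24
0 blue [ 0.3554 -0.2499  0.125 ] [-0.7991  0.2859  2.335   0.9233  0.2981 -1.5287] 1.4e-25
0.4 red [0.3538 0.2462 0.3   ] [ 0.7037 -0.1076  2.1869 -0.2811  0.7134  0.616 ] 3.2e-28
0.4 red [0.3538 0.2462 0.125 ] [ 0.7037  0.2781  2.3499 -0.9065  0.2327  1.2942] 5.2e-18
0.4 blue [ 0.3558 -0.2618  0.3   ] [-0.9036 -0.0119  2.0996  0.4676  0.9275 -1.4323] 7.6e-23
0.4 blue [ 0.3558 -0.2618  0.125 ] [-0.9036  0.3314  2.2471  0.8044  0.5243 -1.
[... 413 characters left out ...]
.8814  0.0906  1.9912 -0.4635  1.0979  1.7349] 2.0e-20
-0.5 red [0.3595 0.2716 0.125 ] [ 0.8814  0.3936  2.1249 -0.645   0.7235  2.0245] 4.5e-23
-0.5 blue [ 0.3615 -0.2364  0.3   ] [-0.5833 -0.1263  2.2025 -0.0563  0.6581  0.0856] 6.0e-25
-0.5 blue [ 0.3615 -0.2364  0.125 ] [-0.5822  0.2657  2.3663 -0.3302  0.11    0.3704] 1.1e-06
-1.0 red [0.3713 0.2806 0.3   ] [ 0.8487  0.2041  1.8535 -0.3827  1.2903  2.1257] 4.7e-17
-1.0 red [0.3713 0.2806 0.125 ] [ 0.8487  0.4685  1.9753 -0.4615  0.937   2.3011] 4.4e-25
-1.0 blue [ 0.3733 -0.2274  0.3   ] [-0.3853 -0.0625  2.1474 -0.4028  0.8004  0.9916] 1.4e-28
-1.0 blue [ 0.3733 -0.2274  0.125 ] [-0.3853  0.3027  2.3028 -0.893   0.3694  1.5617] 2.9e-18
```

View pics/s3.png

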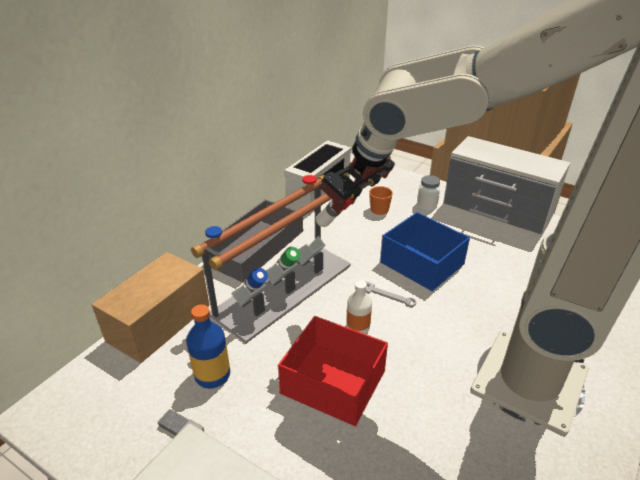

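Call:
{"op": "drive_tool", "data": {"rows": [[1,[-17,25,0],0],[1,[-37,56,0],0],[1,[-57,88,0],0],[1,[-77,119,0],0],[1,[-97,150,-5],0],[1,[-115,178,-20],0],[1,[-128,198,-45],0],[1,[-138,211,-75],0],[1,[-138,211,-100],0],[1,[-138,211,-120],0]]}}

```text
clock: 20.45
ee_pos: [0.3522, 0.2587, 0.2265]
ee_rot: [[-0.911, 0.129, 0.391], [0.112, 0.991, -0.067], [-0.396, -0.017, -0.918]]
wrist_force: [-0.4, 0.1, -0.8]
grip_width: 0.474
```

```bash
python3 go.py; python3 -c "
from h import *
d=shot('top','t4');d2=shot('side','s4')
cv2.imwrite('pics/t4.png',cv2.resize(d['img'][180:340,180:340],None,fx=3.7,fy=3.7,interpolation=2))"
```

```text
t 20.45 q [ 0.831   0.093   2.1977 -0.5464  0.6975 -0.217 ] p [0.3522 0.2587 0.2265]
[[-0.9112  0.1293  0.391 ]
 [ 0.1121  0.9915 -0.0666]
 [-0.3963 -0.0168 -0.918 ]] F [-0.3531  0.0916 -0.8155] w 0.4741805835877602
tilt 23.369988573095775 az -0.16868209101694975 roll -0.016830877593587864
red grip shift mm [ 267.2689 -308.1029  -96.7285] pre(120) [ 199.2289 -297.6629    1.5515]
blue grip shift mm [302.4689 -79.4029 -95.7285] pre(120) [234.4289 -68.9629   2.5515]
```

View pics/t4.png

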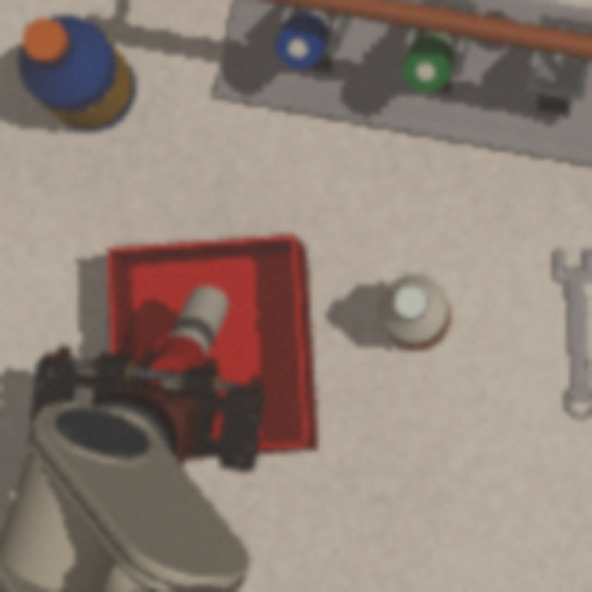

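View pics/s4.png

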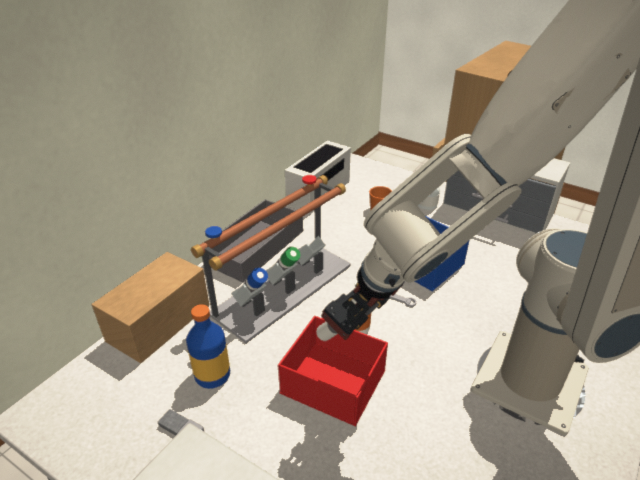

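Call:
{"op": "drive_tool", "data": {"rows": [[1,[0,-3,-25],0],[1,[0,-3,-55],0],[1,[0,-3,-80],0],[1,[0,-3,-98],0],[1,[0,-3,-108],0],[1,[0,-3,-110],0],[1,[0,-3,-110],0],[-0.5,[0,-3,-110],0],[-0.5,[0,-3,-110],0],[-0.5,[0,-3,-110],0]]}}

```text
clock: 21.55
ee_pos: [0.3521, 0.2547, 0.1163]
ee_rot: [[-0.912, 0.131, 0.39], [0.113, 0.991, -0.069], [-0.395, -0.019, -0.918]]
wrist_force: [0.2, -0.5, -0.4]
grip_width: 0.705
```

```bash
python3 -c "
from h import *
st();d=shot('top','t5');d2=shot('side','s5')
cv2.imwrite('pics/t5.png',np.hstack([cv2.resize(d['img'][220:320,180:280],(400,400)),cv2.resize(d2['img'][290:430,260:400],(400,400))]))"
```

```text
t 21.55 q [ 0.8244  0.3392  2.277  -0.8793  0.4469  0.1694] p [0.3521 0.2547 0.1163]
[[-0.9117  0.1306  0.3896]
 [ 0.1125  0.9912 -0.069 ]
 [-0.3952 -0.0191 -0.9184]] F [ 0.2472 -0.5308 -0.4392] w 0.705457835045825
```

View pics/t5.png

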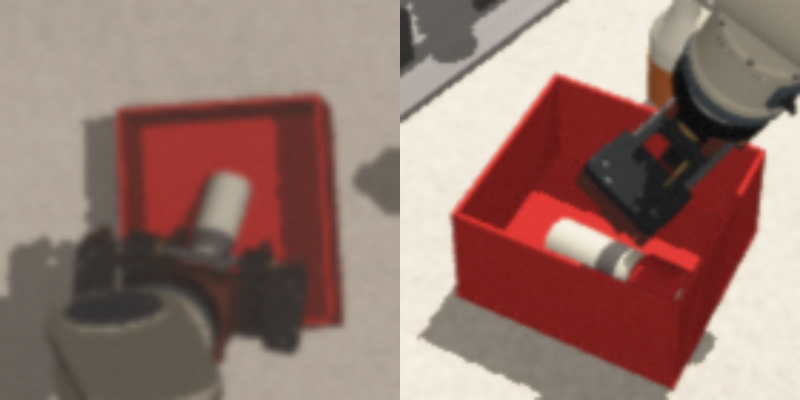

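Call:
{"op": "drive_tool", "data": {"rows": [[-0.5,[0,0,30],0],[-0.5,[0,0,78],0],[-1,[5,-1,122],0],[-1,[28,-8,150],0],[-1,[65,-19,158],0],[-1,[105,-30,158],0],[-1,[145,-42,158],0],[-1,[180,-52,158],0],[-1,[200,-58,155],0],[-1,[210,-61,150],0]]}}

```text
clock: 22.65
ee_pos: [0.5636, 0.1929, 0.2661]
ee_rot: [[-0.911, 0.132, 0.39], [0.114, 0.991, -0.07], [-0.396, -0.019, -0.918]]
wrist_force: [-0.4, -0.9, -0.3]
grip_width: 0.994
```

```bash
python3 go.py; python3 -c "
from h import *
d=shot('wrist','w6');d2=shot('top','t6');print(proj(d,(.6467,.181,.1483)),proj(d2,(.6467,.181,.1483)))"
```

```text
t 22.65 q [ 0.4191  0.2325  1.9045 -0.3552  0.6932 -0.7842] p [0.5636 0.1929 0.2661]
[[-0.9114  0.1321  0.3898]
 [ 0.1138  0.9911 -0.0697]
 [-0.3955 -0.0191 -0.9183]] F [-0.3845 -0.877  -0.3303] w 0.9939757647965197
tilt 23.326627626592146 az -0.17684885837857223 roll -0.019122395699658578
red grip shift mm [  55.9004 -242.2826 -136.3712] pre(120) [ -12.1396 -231.8426  -38.0912]
blue grip shift mm [  91.1004  -13.5826 -135.3712] pre(120) [ 23.0604  -3.1426 -37.0912]
[321.2483 269.8332] [259.9571 192.6167]
```

View pics/w6.png

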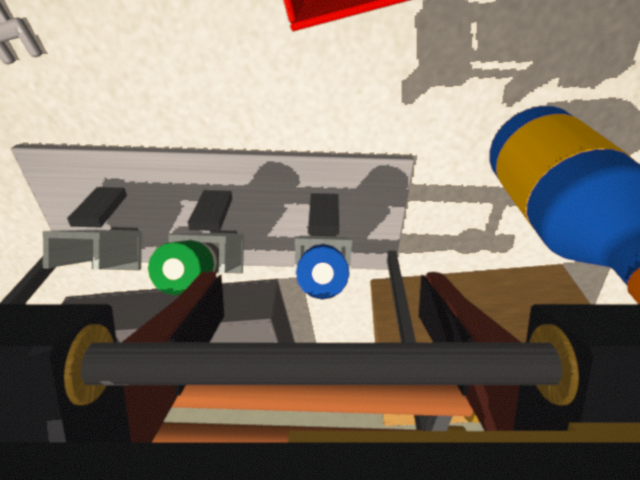

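View pics/t6.png

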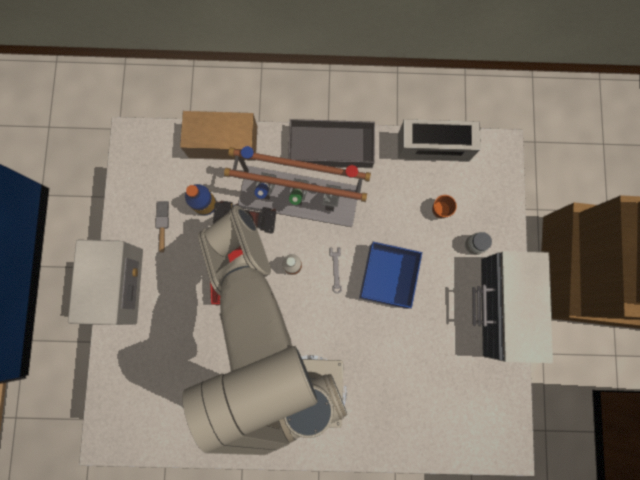

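Call:
{"op": "drive_tool", "data": {"rows": [[-1,[12,-2,-20],0],[-1,[25,-4,-42],0],[-1,[40,-6,-63],0],[-1,[53,-8,-82],0],[-1,[66,-10,-100],0],[-1,[77,-12,-116],0],[-1,[86,-13,-128],0],[-1,[91,-14,-134],0],[-1,[91,-14,-134],0],[-1,[91,-14,-134],0]]}}

```text
clock: 23.75
ee_pos: [0.6527, 0.1793, 0.1314]
ee_rot: [[-0.912, 0.131, 0.388], [0.113, 0.991, -0.07], [-0.394, -0.02, -0.919]]
wrist_force: [-0.3, -0.3, -0.8]
grip_width: 0.994
```

```bash
python3 go.py
```

```text
t 23.75 q [ 0.3342  0.5328  1.8213 -0.4422  0.4695 -0.7447] p [0.6527 0.1793 0.1314]
[[-0.9123  0.1315  0.3879]
 [ 0.113   0.9911 -0.0703]
 [-0.3937 -0.0203 -0.919 ]] F [-0.2864 -0.3402 -0.8312] w 0.9943984301487303
tilt 23.21652867079521 az -0.17918431690726544 roll -0.020280197042566655
red grip shift mm [ -33.2494 -228.6606   -1.7039] pre(120) [-101.2894 -218.2206   96.5761]
blue grip shift mm [ 1.9506  0.0394 -0.7039] pre(120) [-66.0894  10.4794  97.5761]
```

Call:
{"op": "drive_tool", "data": {"rows": [[1,[1,0,0],0],[1,[1,0,0],0],[1,[1,0,0],0],[1,[1,0,0],0],[1,[1,0,0],0],[1,[1,0,0],0],[1,[1,0,0],0],[1,[1,0,0],0],[1,[-4,1,7],0],[1,[-10,1,16],0]], "newtons": 35}}

```text
clock: 24.75
ee_pos: [0.6424, 0.1803, 0.1476]
ee_rot: [[-0.912, 0.132, 0.387], [0.113, 0.991, -0.07], [-0.393, -0.02, -0.919]]
wrist_force: [0.6, 0.2, -1.0]
grip_width: 0.476
```

Call:
{"op": "drive_tool", "data": {"rows": [[1,[-12,2,18],0],[1,[-25,4,37],0],[1,[-38,6,56],0],[1,[-51,8,75],0],[1,[-64,10,94],0],[1,[-80,12,118],0],[1,[-97,8,145],0],[1,[-115,-5,170],0],[1,[-135,-25,190],0],[1,[-155,-52,200],0]]}}

```text
clock: 25.75
ee_pos: [0.4862, 0.1284, 0.3497]
ee_rot: [[-0.912, 0.13, 0.389], [0.112, 0.991, -0.069], [-0.395, -0.019, -0.918]]
wrist_force: [-0.3, -0.8, -1.3]
grip_width: 0.48
```

```bash
python3 go.py; python3 -c "
from h import *
d=shot('side','s7');d=shot('wrist','w7')"
```

```text
t 25.75 q [ 0.3499 -0.032   1.9944 -0.269   0.8406 -0.9487] p [0.4862 0.1284 0.3497]
[[-0.9118  0.1299  0.3895]
 [ 0.1119  0.9913 -0.0686]
 [-0.395  -0.019  -0.9185]] F [-0.3355 -0.7662 -1.317 ] w 0.47971923153531465
tilt 23.296472162413888 az -0.17433130765554158 roll -0.01895150843588495
red grip shift mm [ 133.2494 -177.8495 -219.9904] pre(120) [  65.2094 -167.4095 -121.7104]
blue grip shift mm [ 168.4494   50.8505 -218.9904] pre(120) [ 100.4094   61.2905 -120.7104]
```

View pics/s7.png

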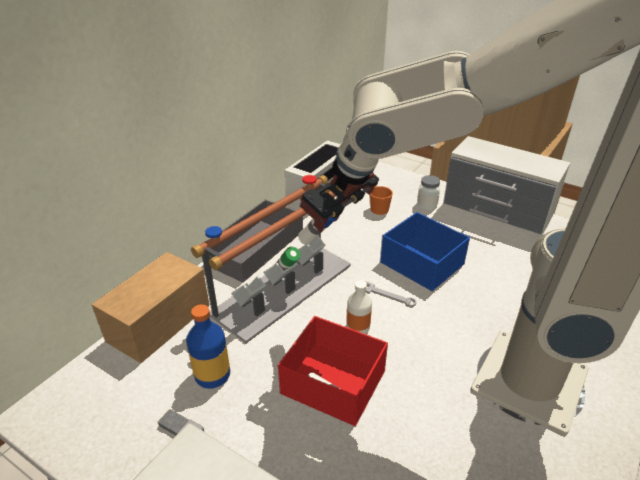

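Call:
{"op": "drive_tool", "data": {"rows": [[1,[-10,-30,0],0],[1,[-24,-71,0],0],[1,[-38,-114,0],0],[1,[-52,-157,0],0],[1,[-66,-199,0],0],[1,[-80,-241,0],0],[1,[-94,-283,-5],0],[1,[-108,-324,-15],0],[1,[-119,-357,-30],0],[1,[-126,-378,-50],0]]}}

```text
clock: 26.85
ee_pos: [0.358, -0.2538, 0.2996]
ee_rot: [[-0.911, 0.135, 0.39], [0.116, 0.991, -0.073], [-0.396, -0.021, -0.918]]
wrist_force: [0.5, -0.1, -1.5]
grip_width: 0.473
```

```bash
python3 go.py; python3 -c "
from h import *
d=shot('top','t8');d2=shot('side','s8')
cv2.imwrite('pics/t8.png',np.hstack([cv2.resize(d['img'][220:320,330:430],(400,400)),cv2.resize(d2['img'][170:310,340:480],(400,400))]))"
```

```text
t 26.85 q [-0.7967 -0.0851  2.1682  0.3414  0.7482 -2.4517] p [ 0.358  -0.2538  0.2996]
[[-0.911   0.135   0.3897]
 [ 0.1156  0.9906 -0.0728]
 [-0.3959 -0.0213 -0.918 ]] F [ 0.4912 -0.1122 -1.4904] w 0.47304700416419215
tilt 23.35887537224854 az -0.1847676842047306 roll -0.021295865870643246
red grip shift mm [ 261.4902  204.4206 -169.8305] pre(120) [193.4502 214.8606 -71.5505]
blue grip shift mm [ 296.6902  433.1206 -168.8305] pre(120) [228.6502 443.5606 -70.5505]
```

View pics/t8.png

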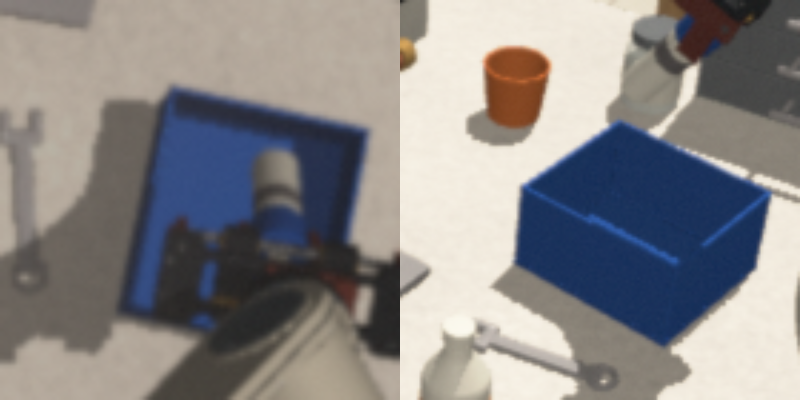

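Call:
{"op": "drive_tool", "data": {"rows": [[1,[2,3,0],-0.1],[1,[4,6,0],-0.22],[1,[6,9,0],-0.34],[1,[8,13,0],-0.46],[1,[10,17,0],-0.58],[1,[12,21,0],-0.7],[1,[14,25,0],-0.82],[1,[15,27,-5],-0.92],[1,[15,27,-15],-1.0],[1,[15,27,-30],-1.0]]}}

```text
clock: 27.95
ee_pos: [0.3737, -0.2242, 0.268]
ee_rot: [[-0.391, 0.908, 0.153], [0.832, 0.42, -0.363], [-0.393, -0.014, -0.919]]
wrist_force: [0.1, -0.1, -0.7]
grip_width: 0.473
```

```bash
python3 go.py; cat > c.py <<'E'
from ik import *
s=readout.read_state();R=np.array(s['ee_rot']);q=np.array(s['q']);h=R[:2,2]/np.linalg.norm(R[:2,2])
for z in(.25,.2,.15,.125,.115):
    X=np.array([*(np.array((.385,-.255))-.03*h),z]); M=R.copy()
    qq,c=ik(X,fk(P,q)[1]@fk(P,q)[1].T@fk(P,q)[1],q);print(X,qq,c)
print(h,(X-s['ee_pos'])*1e3)
E
python3 c.py; python3 -c "
from h import *
d=shot('top','t9');d2=shot('side','s9')
cv2.imwrite('pics/t9.png',np.hstack([cv2.resize(d['img'][220:320,330:430],(400,400)),cv2.resize(d2['img'][170:310,340:480],(400,400))]))"
```

```text
t 27.95 q [-0.3789 -0.0115  2.1843 -0.4361  0.7254 -0.5214] p [ 0.3737 -0.2242  0.268 ]
[[-0.3909  0.9076  0.1529]
 [ 0.8322  0.4195 -0.3625]
 [-0.3932 -0.0145 -0.9193]] F [ 0.1379 -0.1023 -0.7313] w 0.4732065262033949
tilt 23.169044648524494 az -1.1716825594381897 roll -0.014487259384725528
red grip shift mm [ 245.3361  174.2548 -138.2384] pre(120) [177.2961 184.6948 -39.9584]
blue grip shift mm [ 280.5361  402.9548 -137.2384] pre(120) [212.4961 413.3948 -38.9584]
[ 0.3733 -0.2274  0.25  ] [-0.3875  0.0216  2.2027 -0.4602  0.676  -0.4964] 1.7099544651722144e-19
[ 0.3733 -0.2274  0.2   ] [-0.3875  0.1219  2.2505 -0.564   0.5467 -0.3701] 8.650322195819658e-18
[ 0.3733 -0.2274  0.15  ] [-0.3875  0.2386  2.2869 -0.7405  0.4245 -0.1709] 2.0776989737034273e-17
[ 0.3733 -0.2274  0.125 ] [-0.3875  0.3023  2.3002 -0.8733  0.371  -0.027 ] 5.4065381623889605e-21
[ 0.3733 -0.2274  0.115 ] [-0.3875  0.3287  2.3046 -0.9373  0.352   0.0414] 1.7928434274092926e-17
[ 0.3886 -0.9214] [  -0.3337   -3.112  -152.9577]
```

View pics/t9.png

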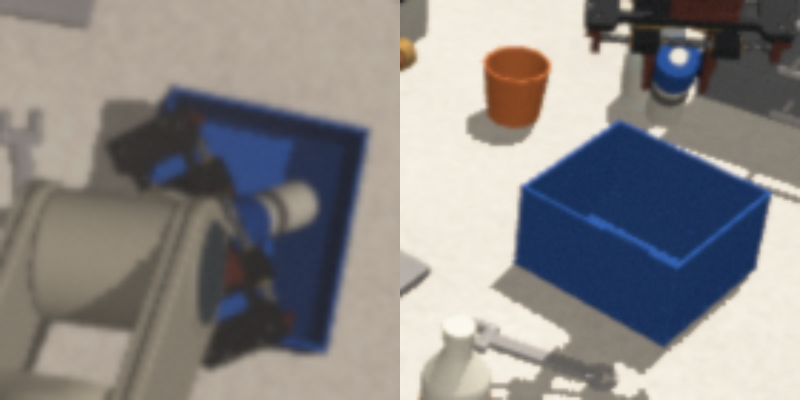

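Call:
{"op": "drive_tool", "data": {"rows": [[1,[0,-3,-30],0],[1,[0,-3,-65],0],[1,[0,-3,-100],0],[1,[0,-3,-130],0],[1,[0,-3,-146],0],[1,[0,-3,-151],0],[1,[0,-3,-151],0],[1,[0,-3,-151],0],[-0.5,[0,-3,-151],0],[-0.5,[0,-3,-151],0]]}}

```text
clock: 29.05
ee_pos: [0.3721, -0.2271, 0.1158]
ee_rot: [[-0.395, 0.906, 0.15], [0.832, 0.422, -0.361], [-0.391, -0.017, -0.92]]
wrist_force: [0.5, 0.9, -0.0]
grip_width: 0.616
```

Call:
{"op": "drive_tool", "data": {"rows": [[-0.5,[0,0,0],0],[-0.5,[0,0,0],0],[-0.5,[0,0,0],0],[-0.5,[0,0,0],0],[-0.5,[0,0,30],0],[-0.5,[0,0,70],0],[-0.5,[0,0,115],0],[-0.5,[-5,5,160],0],[-0.5,[-10,10,200],0],[-0.5,[-10,10,220],0]]}}

```text
clock: 30.05
ee_pos: [0.3625, -0.2169, 0.3394]
ee_rot: [[-0.393, 0.906, 0.155], [0.831, 0.422, -0.362], [-0.394, -0.014, -0.919]]
wrist_force: [0.2, -0.1, -1.0]
grip_width: 0.748
```

```bash
python3 -c "
from h import *
st()
d=shot('top','t10');d2=shot('side','s10')"
```

```text
t 30.05 q [-0.372  -0.1423  2.116  -0.3642  0.9095 -0.6228] p [ 0.3625 -0.2169  0.3394]
[[-0.393   0.9064  0.1548]
 [ 0.831   0.4222 -0.3622]
 [-0.3936 -0.0137 -0.9192]] F [ 0.1834 -0.0983 -1.0482] w 0.7475510395112914
```

View pics/t10.png

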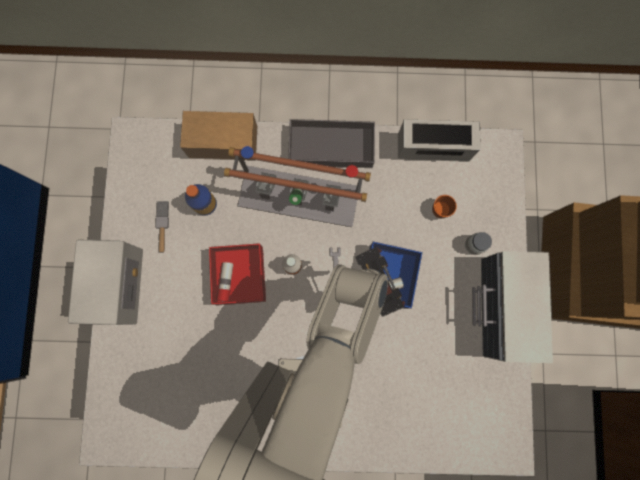

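View pics/s10.png

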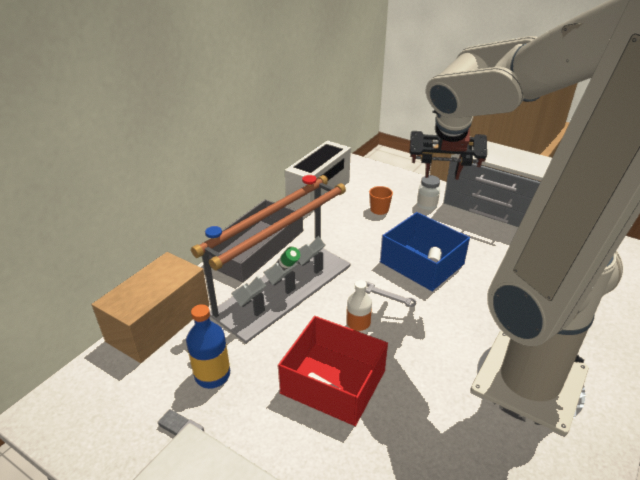

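Call:
{"op": "drive_tool", "data": {"rows": [[-0.5,[0,30,10],0],[-0.5,[0,60,20],0],[-0.5,[0,95,30],0],[-0.5,[0,130,40],0],[-0.5,[0,160,50],0],[-0.5,[0,180,50],0],[-0.5,[0,190,50],0],[-0.5,[0,190,50],0],[-0.5,[0,190,50],0],[-0.5,[0,190,50],0]]}}

```text
clock: 31.15
ee_pos: [0.3632, -0.0281, 0.3884]
ee_rot: [[-0.392, 0.907, 0.155], [0.831, 0.421, -0.364], [-0.395, -0.014, -0.919]]
wrist_force: [0.3, 0.1, 0.5]
grip_width: 0.751
```

```bash
python3 -c "
from h import *
s=st();print(s['joint_vel'])
d=shot('top','t11');d2=shot('side','s11')
g=cv2.imread('pics/top0.png')
cv2.imwrite('pics/t11.png',np.hstack([cv2.resize(d['img'][170:320,190:440],(500,300)),cv2.resize(d2['img'][170:310,340:480],(300,300))]))"
```

```text
t 31.15 q [ 0.2051 -0.2125  2.0569 -0.4218  1.2422 -0.1059] p [ 0.3632 -0.0281  0.3884]
[[-0.3921  0.9068  0.1547]
 [ 0.8308  0.4213 -0.3636]
 [-0.3949 -0.014  -0.9186]] F [0.3296 0.094  0.4944] w 0.7514558344570287
[-0.0061 -0.0046 -0.0037  0.0009  0.0025  0.0036]
```

View pics/t11.png

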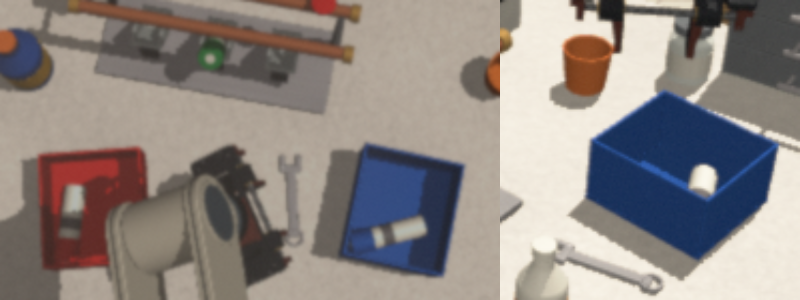

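```bash
python3 -c "
from h import *
print(robot.hand_in())"
```

```text
the job is handed in; nothing more can be done
None
```

Both spent cartridges are in their bins: the red-capped one went into the red bin first, then the blue-capped one into the blue bin. I handed the job in at about 31 s of the 62 s allowed.

- **Tilting the gripper:** The moves allow only shifts and a turn about the vertical, and a straight-down gripper would strike the front pipe. I built up about 24° of tilt by repeatedly commanding poses just out of reach. That left a calculated clearance of about 8–10 mm to the front pipe.
- **Lifting and placing:** I gripped each cap and slid the cartridge out along its axis. By the calculated pose, its bottom end was about 10 mm above the bin floor, well below the rim, when I let go.
- **Last checks:** The final pictures show:
  - each cartridge lying in its own bin;
  - both bins upright and in place;
  - the green-capped cartridge seated in the rack;
  - the wrench unmoved. The softener bottle was behind the arm in the last picture, and stood in place in the one before.

  The readings I took between moves never went above about 2 N at the wrist.
- **Joint range:** While stretched out to gain tilt, joint 3 read 0.086 against its stated lower limit of 0.09. This was at the limit the controller itself stopped at, so it may be rounding or sag. Every other joint reading I took was within its stated range.

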